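# Lay the second mould half in its jig and lock the keeper lever in the marked notch

### The job

Lay the loose brass mould half flat in the empty far compartment of the jig, with both its end feet pointing at the half that already lies there. Only then pull up the sprung knob of the lever, swing the lever so that its keeper plate comes over the two halves, and let the plunger drop fully home in the notch beside the tall pointed stud, not one beside a flat stud. Let go, and leave everything else where it is.

Things in the scene. Friction and masses are not known exactly. Their poses are not given: they have to be found in the camera images.
- jig: Aluminium plate 220x278x6 mm, fixed to the bench. Origin: on its underside under the lever's pivot; z up. The plate reaches x -135 to +85, y -146 to +132 mm. Two compartments lie on +y, long sides along the jig's x, centres 56 (near, filled) and 102 mm (far, empty) from the pivot. The notched quadrant, an arc of radius 95 mm about the pivot, lies on -y and -x.
- compartment (a point): Centre of the floor (the plate's top, 6 mm above the bench) of the empty far compartment; axes as the jig's. Its end stops and corner rails stand 4.5 mm high and leave 80 mm along x by 23.5 mm along y; the rails are only within 10 mm of the ends (|x| 27 to 37 mm), so the long sides are open for fingers.
- near_compartment (a point): Centre of the floor of the near compartment, which holds the other mould half; same shape as the far one, 46 mm from it towards the pivot.
- mould_half: Loose brass bracket-shaped mould half, 20x77x12 mm (solid 20.5x77x11 for contact), 80 to 170 g, lying on the bench left of the jig. Origin: centre of its underside; y along its length, z up. The feet at its two ends both point to its -x side; +x is the straight back. It may be pinched across x at its middle, fingers beside both long sides.
- mould_inner (a point): Point of the loose mould half 10 mm from its origin along its -x, on the side of the feet, 6 mm above its underside. In the compartment this side must look to the pivot (jig -y).
- mate_half: The other, identical mould half, lying in the near compartment with its feet (its -x) pointing at the far compartment (jig +y). Origin: centre of its underside. It stays there.
- lever (a joint): Angle of the lever (rad). At 0 its arm points along jig -y and its keeper plate (44 mm wide, out to 115 mm, underside 20.5 mm above the bench, top 24.5) along +y over both compartments; it grows clockwise from above, the arm turning to jig -x. Parked at 1.4 to 1.6, pin down in a wide gap. Three notches 0.45 apart lie near -0.45, 0, +0.45 (up to 0.1 off). Drag about 1 N at the knob.
- plunger (a joint): Lift of the spring plunger (m): 0 fully down in a notch or gap, 0.006 resting on top of the quadrant, 0.014 at its upper stop. Its spring presses it down with 4.4 N at 0 and 7.2 N at 0.014. It must be lifted over 0.006 to swing the lever past the quadrant's solid parts; let down beside a notch it stays up, and drops in when the lever is moved on over the notch.
- knob (a point): Grip point on the axis of the plunger's upright black knob, 95 mm from the pivot; the knob is a plain cylinder 24 mm across, from 18 mm below this point to 16 mm above it. With the plunger down it is 50 mm above the bench; the lever arm's top is 28 mm above the bench. The knob turns with the lever and rises with the plunger.
- pin (a point): Lower end of the plunger's flat-ended 8 mm square pin, 42 mm below knob, 95 mm from the pivot. The notches are 11.6 mm wide and 6 mm deep; the quadrant's top is 14 mm above the bench.
- mark (a point): Tip of the tall pointed stud (brass cone, 12 mm across, 16 mm high, on the plate) set by hand outside the quadrant, 112 to 125 mm from the pivot. It marks the nearest of the three notches but stands only roughly beside it, up to 14 mm to either side along the arc. Two flat brass studs, 12 mm across and 3 mm high, stand likewise beside the two wrong notches.
- brush: Bystander: flat brush, 30x153x10 mm, origin under its middle. Leave alone.
- spatula: Bystander: trimming spatula, 22x198x14 mm, origin under its middle. Leave alone.
- tape_roll: Bystander: roll of tape, 64 mm across, 19 mm high, origin under its middle. Leave alone.
- tin_lid: Bystander: round black lid, 63 mm across, 9 mm high, origin under its middle. Leave alone.
- screwdriver: Bystander: screwdriver, 23x182x23 mm, origin under its middle. Leave alone.
- weight: Bystander: brass knob weight, 29 mm across, 51 mm high, origin under its middle. Leave alone.
Mind the look-alikes: they are no part of the job. What is shaped like the mould_half but green or pink is not meant.

How it is judged:
On the way:
1. the mould half lies flat in the far compartment, feet to the other half, let go, with the lever still parked (horizontal distance between mould_half and compartment below 0.005 m and z of mould_half in the frame of compartment below 0.002 m and angle between mould_half's own z axis and vertical below 0.06 rad and angle between the y axis of mould_half and the x axis of jig, either way round below 0.12 rad and y of mould_inner in the frame of compartment below -0.004 m and contact force between the fingers and mould_half below 0.1 N and value of joint lever above 1.1 rad), for 0.2 s.
At the end, for the whole second after the job is handed in: The mould half lies flat in the far compartment (within 5 mm and 0.12 rad), feet to the other half, which still lies flat in its own; the plunger is down to within 2 mm in the notch at the pointed stud (pin within 34 mm of it); all at rest (horizontal distance between mould_half and compartment below 0.005 m and z of mould_half in the frame of compartment below 0.002 m and angle between each of mould_half, mate_half's own z axis and vertical below 0.06 rad and angle between the y axis of mould_half and the x axis of jig, either way round below 0.12 rad and y of mould_inner in the frame of compartment below -0.004 m and horizontal distance between mate_half and near_compartment below 0.005 m and z of mate_half in the frame of near_compartment below 0.002 m and value of joint plunger below 0.002 m and horizontal distance between pin and mark below 0.034 m and linear speed of mould_half below 0.02 m/s); the robot touches nothing.
It fails at once if the mould half in the near compartment is knocked out of its place (distance of mate_half from where it was at the start of the episode above 0.012 m).
It fails at once if a bystander (brush, spatula, tape roll, tin lid, screwdriver or weight) is moved more than 25 mm (distance of any of brush, spatula, tape_roll, tin_lid, screwdriver, weight from where it was at the start of the episode above 0.025 m).
It also fails if it takes over 53 s, if anything falls off the work surface, if the arm or the gripper's body presses on something with over 40 N, if the wrist force passes 120 N, or if a joint passes its speed limit or range.

### The arm

A 7-joint arm with a two-finger parallel gripper is mounted at the origin on a cart in front of the work surface, level with it; the furniture and walls round the work are solid. World frame = base frame: x ahead of the robot, y to its left, z up, the work surface at z = 0. Lengths are in m, angles in rad, forces in N, time in s.
With the tool pointing down it reaches from about 0.425 to 0.925 m from the base axis. Payload 6.8 kg.
Tool frame: the origin (TCP) lies between the finger pads; the fingertips stand 22 mm ahead of it and the grasp point (between the pads) lies 3 mm ahead of it; z points along the fingers, y is the line along which they close (so a half turn about z gives the same grasp; the last joint's range is limited). The gripper opens to 85 mm and grips with 20 to 120 N. Pads are 22 mm wide; open, the fingers measure 114 mm over their backs; the gripper's body (76 mm by 85 mm) begins 54 mm behind the grasp point. The pads swing forward as they close: fully open they stand 13 mm farther back than shut.
Start: joints at [1.149, 0.477, 0.022, 1.555, -0.011, 1.109, -0.083], TCP at [0.208, -0.642, 0.253] pointing down, gripper open.
Joint ranges: [-2.96, 2.96], [-0.34, 2.1], [-1.41, 1.46], [0.24, 2.44], [-1.37, 4.51], [0.17, 1.92], [-2.96, 2.96]. Speed limits (rad/s): [2.39, 2.39, 3.14, 3.14, 3.14, 3.14, 3.14].

### API

Orientations are given as a unit quaternion [w, x, y, z].
In Python, from station import bot gives the robot as it stands.
- The arm moves only by the tool servo_tool, never from a script. Its argument "motion" is a list that holds one entry, the list of rows, each a list of 5 numbers: the opening, from 0 (shut) to 1 (fully open), then the shift along the world's x, y, z each as a share of 0.04 m, from -1 to 1, then the turn about the world's z as a share of 0.12 rad, from -1 to 1. A call has 1 to 20 rows; each row shifts and turns the commanded pose from where the row before left it; what a row does not reach is not made up. A row lasts 1/10 s, in which the tool goes at most 50 mm and 8.59 degrees, less where a joint would pass 70% of its speed; a pose out of reach is approached as far as the arm can. A call with a number of a shift or a turn outside -1 to 1 is refused whole. A call with a gripper value outside its range is refused whole. The fingers move at their own pace and stop on an object; "newtons" is the grip in N (left out, the last holds). Time passes only in rows, so rows that do not move let the fingers close. It gives the time, the measured TCP pose, the force, the opening and the grip force at its end, in the units of the state.
- bot.get_obs(): the state, without advancing time (a new reading comes with each control period).
- bot.read_camera(name): name is "side" or "top" or "wrist"; returns (picture, depth): 384x512x3 uint8, red, green, blue; 384x512 float32, m along the optical axis (not along the pixel's ray), 0 where there is no reading.
- bot.get_calibration(name): a dict with "fovy" (degrees; the focal length in pixels is half the picture's height over the tangent of half this angle, whatever the lens; pixels are square), "cx", "cy" (the principal point, pixels), "view" (4x4, takes a point from world to camera coordinates). Camera axes: x right, y down, z forward; pixel columns grow to the right and rows downward; lengths in m; the calibration is good to about 2 mm. A picture is of the moment at which its call begins: read the wrist's pose just before it. get_calibration takes no time and is no camera call; for the wrist camera it gives the pose at the moment of the call.
- bot.hand_in(): hands the job in; it is judged then, once.
The state is a dict: "t": time; "q": joint angles; "joint_vel": joint speeds; "joint_torque": joint torques, N m; "eef_pos": TCP position; "tool_rot": TCP orientation; "contact_force": force on the tool from outside, world axes, zero at the start; "torque": the same for the moment, N m; "gripper_width": opening from 0.0 (shut) to 1.0 (fully open); "grasp_force": force on a finger pad.
Only numpy, scipy, OpenCV 4.12 (cv2) and the standard library are available. Lean on these libraries where they do the work, as an engineer would, in place of code of your own. Each camera call takes 0.05 s, during which the arm holds its last target. There are 200 camera calls.

## Working session

There is one attempt and no reset: what is moved stays moved. The work goes in short steps, Python scripts to look and compute and a tool call to move; the robot and the scene stay as the last step left them, time stands still between calls to the robot, and variables do not carry over. Pictures are saved under pics/ and viewed, at most 10 in all, crops included, and the job is handed in when it is done.

Besides the shell and the picture viewer there is one more tool, called in YAML: its name, and indented under it one key for each argument. servo_tool: Moves the arm, as the interface text tells. Shift numbers are shares of 0.04 m and turn numbers shares of 0.12 rad, none past 1 either way. Its arguments: {"type":"object","properties":{"motion":{"type":"array"},"newtons":{"type":"number"}},"required":["motion"]}

```bash
mkdir -p pics
cat > h.py <<'E'
import numpy as np, cv2
from station import bot
def grab(n):
    c=bot.get_calibration(n); p,d=bot.read_camera(n)
    np.savez(f'{n}.npz',p=p,d=d,view=c['view'],f=p.shape[0]/2/np.tan(np.radians(c['fovy'])/2),cx=c['cx'],cy=c['cy']); return p
def world(n,u,v,z=None):
    s=np.load(f'{n}.npz'); V=np.linalg.inv(s['view'])
    r=np.array([(u-s['cx'])/s['f'],(v-s['cy'])/s['f'],1.])
    if z is None: t=float(s['d'][int(round(v)),int(round(u))])
    else:
        w=V[:3,:3]@r; t=(z-V[2,3])/w[2]
    return (V@np.r_[r*t,1])[:3]
def pix(n,P):
    s=np.load(f'{n}.npz'); c=s['view']@np.r_[P,1]; return c[0]/c[2]*s['f']+s['cx'],c[1]/c[2]*s['f']+s['cy']
E
python3 - <<'E'
from h import *
a=grab('top');b=grab('side')
cv2.imwrite('pics/top.png',cv2.resize(a[:,:,::-1],(800,600),interpolation=cv2.INTER_CUBIC))
cv2.imwrite('pics/side.png',b[:,:,::-1])
print({k:v for k,v in bot.get_obs().items()})
for n in('top','side'):print(bot.get_calibration(n))
E
```

```text
{'t': 0.1, 'q': array([ 1.14888446,  0.47771963,  0.02237393,  1.5563323 , -0.01150322,
        1.1093515 , -0.08309272]), 'joint_vel': array([-9.86030187e-04, -2.05228766e-03, -1.57111918e-03, -1.12891641e-03,
        2.22183060e-05,  1.60083360e-04,  1.54796031e-03]), 'joint_torque': array([ 5.12134153e-03, -5.97754633e+01,  1.61416054e+00, -2.81953901e+01,
        1.29204086e-02,  4.95304470e-03,  2.46947235e-05]), 'eef_pos': array([ 0.2081822 , -0.641565  ,  0.25243063]), 'tool_rot': array([-8.17639869e-04,  9.87715282e-01,  1.56262005e-01, -1.97218987e-04]), 'contact_force': array([ 0.89739985, -0.26011806, -0.45986484]), 'torque': array([0.02260864, 0.0079648 , 0.0451335 ]), 'grasp_force': 0.0, 'gripper_width': 1.003999072920063}
{'fovy': 49.68720053853621, 'cx': 256.47044738891515, 'cy': 195.81997368592778, 'view': array([[ 0.0142804 , -0.99981824,  0.0126314 ,  0.01327606],
       [-0.98388916, -0.01630213, -0.1780347 ,  0.51987771],
       [ 0.17820826, -0.00988549, -0.98394314,  1.21890808],
       [ 0.        ,  0.        ,  0.        ,  1.        ]])}
{'fovy': 47.95864715627856, 'cx': 249.66320108826736, 'cy': 184.82280017499116, 'view': array([[-0.99924054, -0.03766985,  0.00996588,  0.54100451],
       [-0.03191222,  0.64437858, -0.76404048,  0.04611911],
       [ 0.02235949, -0.76377825, -0.64509134,  1.36410973],
       [ 0.        ,  0.        ,  0.        ,  1.        ]])}
```

View pics/top.png

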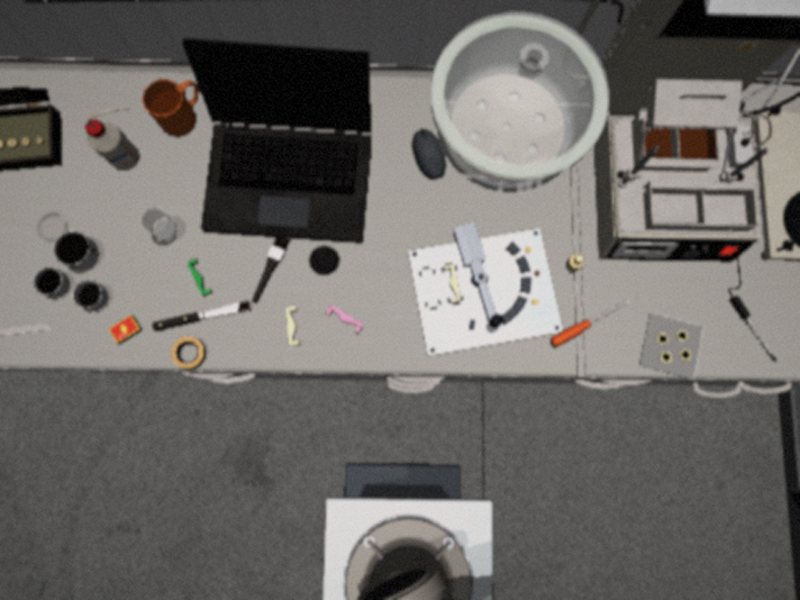

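The top view shows three mould-half shapes: pale brass at (292,326), green at (200,278) and pink at (344,318). Brass is the one meant. The jig is around (485,290), with its empty compartment at (430,288). I'll confirm this in an enlarged crop.

Run:
```python
from h import *
a=np.load('top.npz')['p']
c=a[140:232,240:362,::-1]; d=a[185:227,170:240,::-1]
c=cv2.resize(c,None,fx=6.5,fy=6.5,interpolation=cv2.INTER_CUBIC)
cv2.imwrite('pics/c1.png',c)
d=cv2.resize(d,None,fx=10,fy=10,interpolation=cv2.INTER_CUBIC)
cv2.imwrite('pics/c2.png',d)
```

```text
(no output)
```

View pics/c1.png

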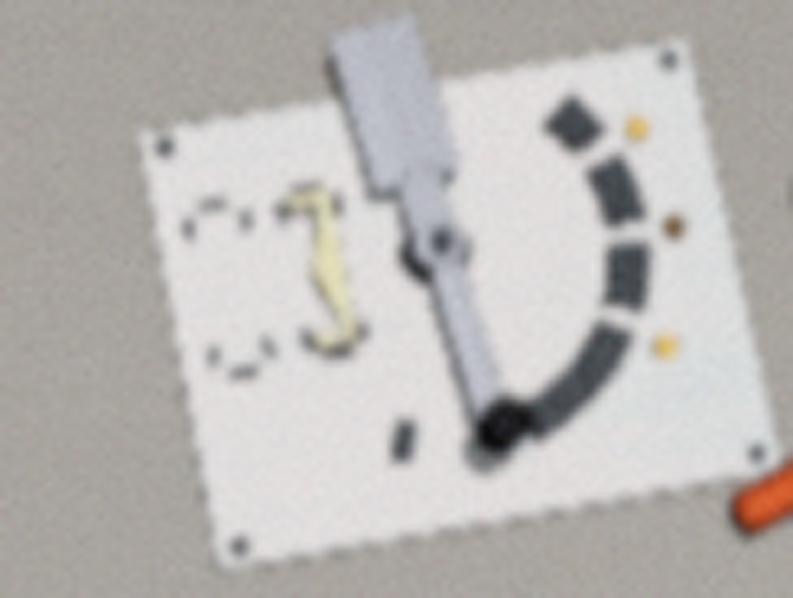

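View pics/c2.png

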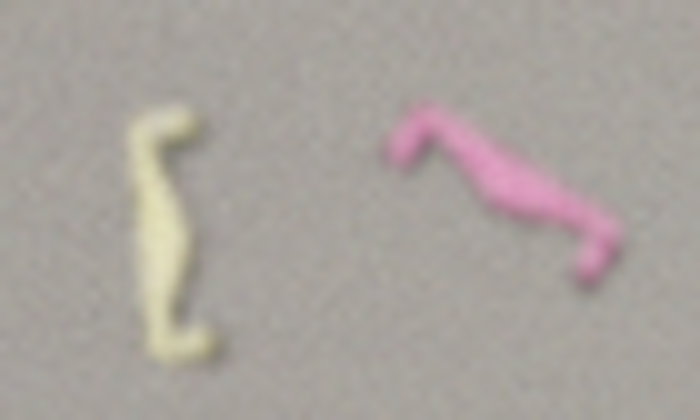

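The crop shows the near half's feet pointing left, towards the empty compartment (crop about 225,290). The studs are at (638,128) bright flat, (673,227) darker and probably the cone, and (666,346) bright flat. In the second crop the brass half's feet point right (world -y) and the pink decoy lies beside it. Next I fit the jig and mould, and check the stud in the side view.

Run:
```python
from h import *
s=np.load('top.npz');a=s['p'].astype(int)
# jig white mask
m=(a.min(2)>185).astype(np.uint8); m[:140]=0;m[232:]=0;m[:,:240]=0;m[:,362:]=0
m=cv2.morphologyEx(m,cv2.MORPH_OPEN,np.ones((2,2)))
cs,_=cv2.findContours(m,0,2); c=max(cs,key=cv2.contourArea)
P=np.array([world('top',u,v,.006)[:2] for u,v in cv2.convexHull(c)[:,0]]).astype(np.float32)
r=cv2.minAreaRect(P);print('rect',r)
J=np.array([[85,132],[85,-146],[-135,-146],[-135,132]])/1e3
W=np.array([world('top',240+u/6.5-.42,140+v/6.5-.42,.006)[:2] for u,v in [(140,130),(690,40),(775,470),(220,570)]])
jc,wc=J.mean(0),W.mean(0);H=(J-jc).T@(W-wc);th=np.arctan2(H[0,1]-H[1,0],H[0,0]+H[1,1])
R=np.array([[np.cos(th),-np.sin(th)],[np.sin(th),np.cos(th)]]);t=wc-R@jc
print('jig',t,th,'res',(J@R.T+t-W).round(4).tolist()); 
print('comp',R@[0,.102]+t)
for u,v in[(638,128),(673,227),(666,346)]:
    w=world('top',240+u/6.5-.42,140+v/6.5-.42,.009); j=R.T@(w[:2]-t);print('stud',w,j,np.hypot(*j),np.arctan2(-j[0],-j[1]),[round(x) for x in pix('side',w)])
w=world('top',240+505/6.5-.42,140+422/6.5-.42,.066);j=R.T@(w[:2]-t);print('knob',w,j,np.arctan2(-j[0],-j[1]))
b=cv2.cvtColor(s['p'],cv2.COLOR_RGB2LAB).astype(int)
m=((b[:,:,2]>138)&(abs(b[:,:,1]-126)<8)).astype(np.uint8);m[:190]=0;m[225:]=0;m[:,:180]=0;m[:,195:]=0
c=np.argwhere(m)[:,::-1];Q=np.array([world('top',u,v,.011)[:2] for u,v in c]).astype(np.float32);r=cv2.minAreaRect(Q);print('mould',len(c),r,cv2.boxPoints(r))
p=np.load('side.npz')['p'];cv2.imwrite('pics/s1.png',cv2.resize(p[:,:,::-1],(800,600),interpolation=cv2.INTER_CUBIC))
```

```text
rect ((0.5600493550300598, -0.15105502307415009), (0.2184639871120453, 0.27648699283599854), 11.034581184387207)
jig [ 0.5859797  -0.13648185] 0.18430072461656158 res [[0.0002, 0.0012], [0.0001, 0.0007], [-0.001, -0.0037], [0.0006, 0.0018]]
comp [ 0.56728727 -0.03620926]
stud [ 0.64966992 -0.23764373  0.009     ] [ 0.04407276 -0.11112048] 0.11954149794012278 -0.3775903851171167 [222, 147]
stud [ 0.59990293 -0.25378327  0.009     ] [-0.00780913 -0.11786644] 0.11812485232176012 0.06615737273600941 [236, 145]
stud [ 0.54054085 -0.24901097  0.009     ] [-0.06529132 -0.10229632] 0.12135688462587768 0.5680755674084861 [253, 147]
knob [ 0.49265822 -0.16118216  0.066     ] [-0.0962676  -0.00717999] 1.4963504827900853
mould 115 ((0.483390748500824, 0.23810231685638428), (0.07639864832162857, 0.02124503254890442), 7.563047409057617) [[0.44412562 0.24360475]
 [0.44692186 0.22254452]
 [0.52265584 0.23259988]
 [0.5198597  0.2536601 ]]
```

View pics/s1.png

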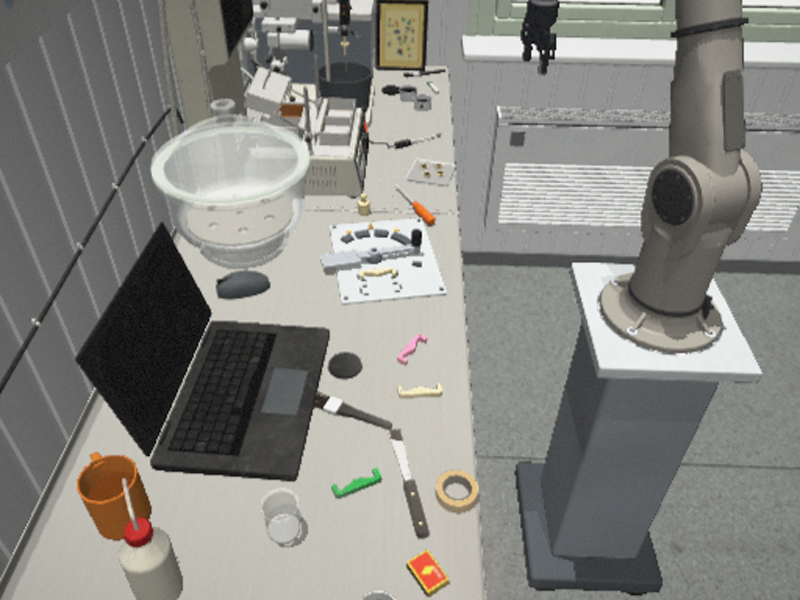

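In the side view the tall cone stands at (371,226), and it is the middle stud, so the target is the notch near 0. Now I move over the mould half.

servo_tool:
  motion:
    - [[1, 0.7, 0.7, 0, -0.5], [1, 0.7, 0.7, 0, -0.5], [1, 0.7, 0.7, 0, -0.5], [1, 0.7, 0.7, 0, 0], [1, 0.7, 0.7, 0, 0], [1, 0.7, 0.7, 0, 0], [1, 0.7, 0.7, 0, 0], [1, 0.7, 0.7, 0, 0], [1, 0.7, 0.7, 0, 0], [1, 0.6, 0.7, 0, 0], [1, 0, 1, 0, 0], [1, 0, 1, 0, 0], [1, 0, 1, 0, 0], [1, 0, 1, 0, 0], [1, 0, 1, 0, 0], [1, 0, 1, 0, 0], [1, 0, 1, 0, 0], [1, 0, 1, 0, 0], [1, 0, 1, 0, 0], [1, 0, 1, 0, 0]]
  newtons: 40

```text
t: 2.1
eef_pos: [0.4838, 0.0394, 0.2532]
tool_rot: [0.0, 0.998, 0.067, -0.0]
contact_force: [0.3, -0.6, -0.1]
gripper_width: 1.002
grasp_force: 0.0
```

servo_tool:
  motion:
    - [[1, 0, 0.9, -0.5, 0], [1, 0, 0.9, -0.5, 0], [1, 0, 0.9, -0.5, 0], [1, 0, 0.9, -0.5, 0], [1, 0, 0.9, -0.5, 0], [1, 0, 0, 0, 0], [1, 0, 0, 0, 0]]

```text
t: 2.8
eef_pos: [0.4836, 0.2185, 0.1525]
tool_rot: [0.0, 0.998, 0.068, -0.001]
contact_force: [0.3, -0.3, 0.2]
gripper_width: 0.997
grasp_force: 0.0
```

Run:
```python
from h import *
o=bot.get_obs();print(o['t'],o['eef_pos'],o['tool_rot'],2*np.arctan2(o['tool_rot'][2],o['tool_rot'][1]))
p=grab('wrist');cv2.imwrite('pics/w1.png',p[:,:,::-1])
s=np.load('wrist.npz');print(np.linalg.inv(s['view'])[:3,3],s['f'])
print(pix('wrist',[.4834,.238,.012]))
```

```text
2.8 [0.48357203 0.21847083 0.15247823] [ 2.96782946e-04  9.97688012e-01  6.79528861e-02 -9.73753397e-04] 0.13601065358054593
[0.55900257 0.22842735 0.27358729] 300.1604328851893
(np.float64(228.75601844200432), np.float64(186.18587119662394))
```

View pics/w1.png

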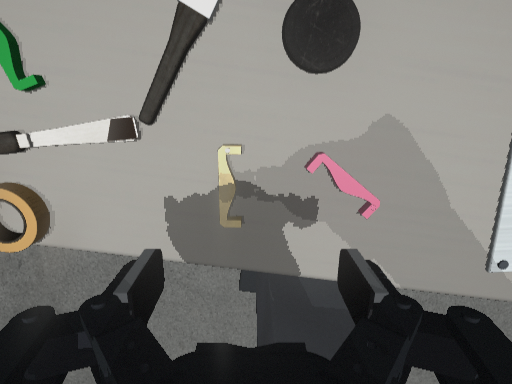

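The wrist view shows the brass half with corners near (218,147), (241,146), (243,227) and (221,227), feet to the right (world -y). The pink decoy at (343,185) is clear of it.

Run:
```python
from h import *
W=np.array([world('wrist',u,v,.011) for u,v in [(218,147),(241,146),(243,227),(221,227)]])[:,:2]
print(W.mean(0),np.linalg.norm(W[0]-W[3]),np.linalg.norm(W[0]-W[1]))
d=W[0]-W[3];e=W[1]-W[2];print(np.arctan2(d[1],d[0]),np.arctan2(e[1],e[0]))
```

```text
[0.48125308 0.23595247] 0.07572070151245534 0.020104952298809577
0.14042247815228656 0.15056791493433516
```

servo_tool:
  motion:
    - [[1, -0.05, 0.45, -0.8, 0.05], [1, 0, 0, -0.8, 0], [1, 0, 0, -0.8, 0], [0.7, 0, 0, -0.6, 0], [0.5, 0, 0, -0.19, 0], [0.1, 0, 0, 0, 0], [0.1, 0, 0, 0, 0], [0.1, 0, 0, 0, 0], [0.1, 0, 0, 0, 0], [0.1, 0, 0, 0, 0]]
  newtons: 40

```text
t: 3.85
eef_pos: [0.4836, 0.2363, 0.0274]
tool_rot: [-0.0, 0.998, 0.07, 0.001]
contact_force: [-0.6, -1.5, 7.7]
gripper_width: 0.22
grasp_force: 39.8
```

servo_tool:
  motion:
    - [[0.1, 0, 0, 0.8, 0], [0.1, 0, 0, 1, 0], [0.1, 0, 0, 0.8, 0], [0.1, 0.26, -0.85, 0, 0.1], [0.1, 0.26, -0.85, 0, 0.1], [0.1, 0.26, -0.85, 0, 0.1], [0.1, 0.26, -0.85, 0, 0.1], [0.1, 0.26, -0.85, 0, 0], [0.1, 0.26, -0.85, 0, 0], [0.1, 0.26, -0.85, 0, 0], [0.1, 0.26, -0.85, 0, 0], [0, 0, 0, 0, 0], [0, 0, 0, 0, 0], [0, 0, 0, 0, 0]]

```text
t: 5.25
eef_pos: [0.5653, -0.0349, 0.13]
tool_rot: [-0.0, 0.996, 0.094, 0.0]
contact_force: [0.5, 0.3, -0.4]
gripper_width: 0.221
grasp_force: 39.8
```

Run:
```python
from h import *
o=bot.get_obs();print(o['t'],o['eef_pos'],o['tool_rot'],2*np.arctan2(o['tool_rot'][2],o['tool_rot'][1]),o['contact_force'],o['gripper_width'])
p=grab('wrist');cv2.imwrite('pics/w2.png',cv2.resize(p[:,:,::-1],(800,600),interpolation=cv2.INTER_CUBIC))
```

```text
5.25 [ 0.56531088 -0.03490249  0.13001771] [-3.12548221e-04  9.95537579e-01  9.43653102e-02  1.41756762e-04] 0.18901186172140713 [ 0.52480066  0.27541429 -0.43526321] 0.22074074580030423
```

View pics/w2.png

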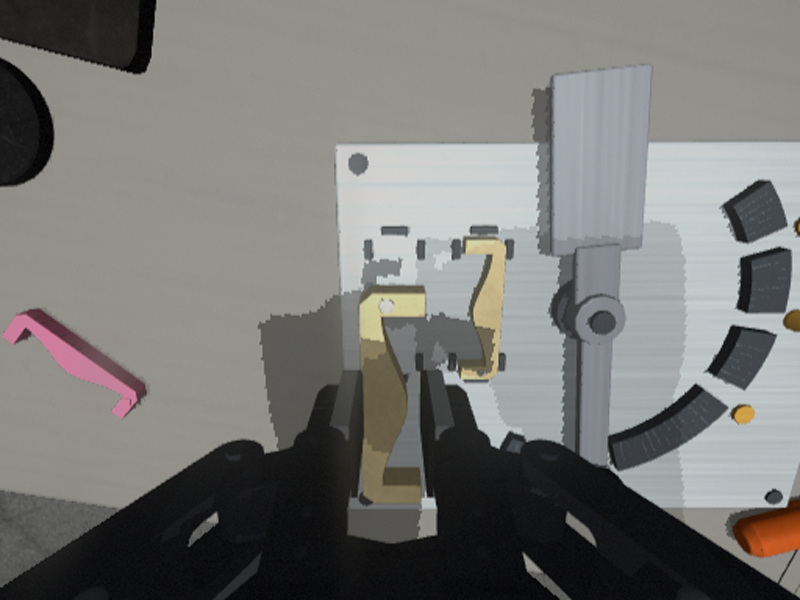

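The held half spans (360..425, 293..502) with its feet to the right. The compartment rail pairs are at: far top (368/421,249), near top (457/509,249) and near bottom (452/502,362).

```bash
cat > pose.py <<'E'
from h import *
def fit(J,W):
    J,W=np.array(J),np.array(W);jc,wc=J.mean(0),W.mean(0);H=(J-jc).T@(W-wc);th=np.arctan2(H[0,1]-H[1,0],H[0,0]+H[1,1])
    R=np.array([[np.cos(th),-np.sin(th)],[np.sin(th),np.cos(th)]]);t=wc-R@jc
    return t,th,R,(J@R.T+t-W).round(4).tolist()
E
python3 - <<'E'
from pose import *
w=lambda u,v,z:world('wrist',u*.64-.18,v*.64-.18,z)[:2]
W=[w(394.5,249,.0095),w(483,249,.0095),w(477,362,.0095),w(336,145,.006),w(395,231,.0095),w(484,231,.0095),w(476,381,.0095)]
J=np.array([[32,102],[32,56],[-32,56],[85,132],[41.5,102],[41.5,56],[-41.5,56]])/1e3
t,th,R,res=fit(J,W);print('jig',t,th,res);print('comp',R@[0,.102]+t)
for z in(.1126,.1146):
    a,b,c,d=[w(*q,z) for q in[(360,293),(425,293),(422,502),(360,502)]]
    print('held',(a+b+c+d)/4,np.linalg.norm((a+b-c-d)/2),np.linalg.norm(a-b),np.arctan2(*((a+b-c-d)[::-1])))
p=w(600,321,.03);print('pivot',p)
for q in [(746,335),(716,383)]: j=R.T@(w(*q,.014)-t);print(j,np.hypot(*j),np.arctan2(-j[0],-j[1]))
E
```

```text
jig [ 0.58341983 -0.13727021] 0.18942575254315092 [[-0.0006, -0.0004], [-0.0005, -0.0003], [-0.0006, -0.0001], [0.0009, 0.0009], [-0.0005, -0.0001], [-0.0004, -0.0003], [0.0016, 0.0004]]
comp [ 0.56421375 -0.03709473]
held [ 0.563234   -0.03556256] 0.07736943226777196 0.01997122631029089 0.18200694261186653
held [ 0.56433841 -0.03535404] 0.07625379820482937 0.019683249783936402 0.18200694261186676
pivot [ 0.5834911  -0.13747537]
[-0.01361097 -0.08758754] 0.08863878826868667 0.15416535904113707
[-0.04224152 -0.07724958] 0.08804455945419175 0.5003975166162135
```

servo_tool:
  motion:
    - [[0.1, 0.015, -0.045, -0.7, 0], [0.1, 0, 0, -0.8, 0], [0.1, 0, 0, -0.5, 0], [0.1, 0, 0, -0.15, 0], [0.1, 0, 0, -0.1, 0], [0.1, 0, 0, -0.1, 0], [0.1, 0, 0, -0.05, 0], [0.1, 0, 0, 0, 0], [0.1, 0, 0, 0, 0]]

```text
t: 6.2
eef_pos: [0.5666, -0.0375, 0.0343]
tool_rot: [-0.0, 0.996, 0.094, 0.001]
contact_force: [0.6, 1.5, -0.6]
gripper_width: 0.221
grasp_force: 39.8
```

servo_tool:
  motion:
    - [[0.1, 0, 0, -0.025, 0], [0.1, 0, 0, 0, 0], [0.36, 0, 0, 0, 0], [0.36, 0, 0, 0, 0], [0.36, 0, 0, 0, 0], [0.36, 0, 0, 0.2, 0], [0.36, 0, 0, 0.6, 0], [0.36, 0, 0, 1, 0], [0.36, 0, 0, 1, 0], [0.36, -0.7, 0, 0, 0], [0.36, -0.7, 0, 0, 0], [0.36, 0, 0, 0, 0], [0.36, 0, 0, 0, 0]]

```text
t: 7.5
eef_pos: [0.5102, -0.0381, 0.1454]
tool_rot: [0.0, 0.996, 0.094, 0.0]
contact_force: [0.3, 0.0, 0.4]
gripper_width: 0.361
grasp_force: 0.0
```

Run:
```python
from h import *
o=bot.get_obs();print(o['t'],o['eef_pos'],o['contact_force'],o['gripper_width'])
p=grab('wrist');cv2.imwrite('pics/w3.png',cv2.resize(p[:,:,::-1],(800,600),interpolation=cv2.INTER_CUBIC))
```

```text
7.5 [ 0.51021041 -0.03807848  0.14535994] [0.34891686 0.0344211  0.37631161] 0.3611286385596034
```

View pics/w3.png

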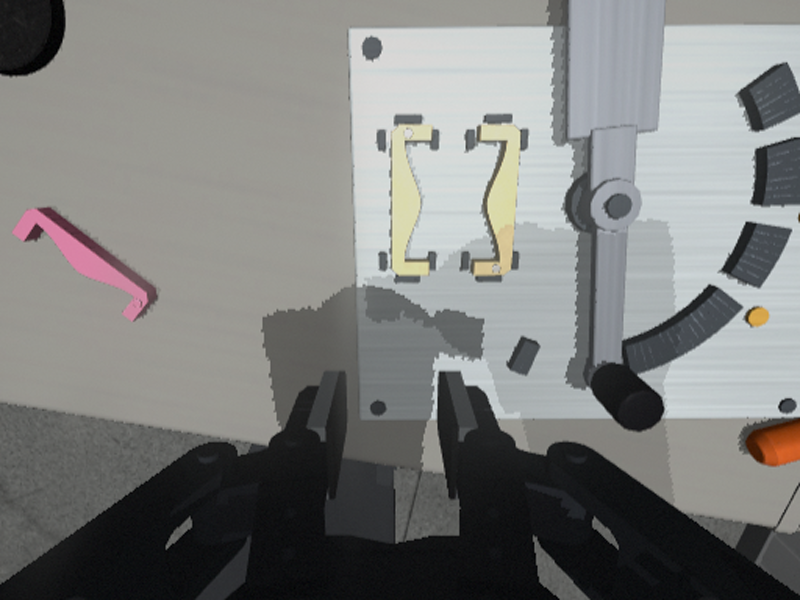

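The half sits in the far compartment between its rails (rails at 381/434,139 and 383/432,265), feet towards the mate. The knob top is near (638,410) and the pivot near (619,206). Next I check flatness by depth and locate the knob.

Run:
```python
from pose import *
w=lambda u,v,z=None:world('wrist',u*.64-.18,v*.64-.18,z)
W=[w(407.5,139,.0095)[:2],w(497.5,139,.0095)[:2],w(407.5,264,.0095)[:2],w(490,261,.0095)[:2],w(408,119,.0095)[:2],w(497,118,.0095)[:2],w(350,29,.006)[:2]]
J=np.array([[32,102],[32,56],[-32,102],[-32,56],[41.5,102],[41.5,56],[85,132]])/1e3
t,th,R,res=fit(J,W);print('jig',t,th,res)
for q in[(398,135),(425,132),(405,200),(400,262),(425,268),(507,200),(495,133)]:print('z',w(*q)[2].round(4))
m=np.mean([w(*q,.018)[:2] for q in[(392,125),(438,125),(434,275),(393,275)]],0);print('mould in jig',R.T@(m-t))
for q in[(632,410),(640,412),(648,415)]:print('knob',w(*q),)
k=w(637,409,.066)[:2];j=R.T@(k-t);print(k,j,np.hypot(*j),np.arctan2(-j[0],-j[1]))
for q in[(619,206)]:print('piv',w(*q),)
for q in [(772,218),(725,298),(790,200)]:
    j=R.T@(w(*q,.014)[:2]-t);print(j,np.hypot(*j),np.arctan2(-j[0],-j[1]))
```

```text
jig [ 0.58391697 -0.13719455] 0.19406151153268414 [[-0.0005, -0.0005], [-0.0003, 0.0001], [0.0014, 0.0001], [0.0, -0.0002], [-0.0007, -0.0003], [-0.0007, -0.0008], [0.0008, 0.0015]]
z 0.0172
z 0.019
z 0.0174
z 0.0168
z 0.0181
z 0.0174
z 0.0189
mould in jig [0.0005625  0.09905538]
knob [ 0.49335582 -0.15886451  0.06685062]
knob [ 0.49261515 -0.16364269  0.06592809]
knob [ 0.49232049 -0.16715639  0.06710644]
[ 0.49393108 -0.16162038] [-0.09300719 -0.00661394] 0.09324205716749787 1.4998036582413234
piv [ 0.58398745 -0.13644842  0.03561366]
[-0.00875212 -0.09204598] 0.0924611363257852 0.09479920767610958
[-0.05311559 -0.07603672] 0.0927515420706137 0.6097533755048338
[ 0.00059575 -0.09934651] 0.09934829941218502 -0.0059965771865437235
```

The half lies flat, at the same height as the mate. Now I grasp the knob, estimated at (0.4925,-0.1617).

servo_tool:
  motion:
    - [[1, -0.11, -0.77, 0, 0], [1, -0.11, -0.77, 0, 0], [1, -0.11, -0.77, 0, 0], [1, -0.11, -0.78, 0, 0], [1, 0, 0, -0.7, 0], [1, 0, 0, -0.8, 0], [0.8, 0, 0, -0.5, 0], [0.6, 0, 0, -0.24, 0], [0.1, 0, 0, 0, 0], [0.1, 0, 0, 0, 0], [0.1, 0, 0, 0, 0], [0.1, 0, 0, 0, 0], [0.1, 0, 0, 0, 0], [0.1, 0, 0, 0, 0]]
  newtons: 50

```text
t: 8.95
eef_pos: [0.4936, -0.1617, 0.056]
tool_rot: [0.0, 0.996, 0.094, 0.001]
contact_force: [0.7, -1.5, 6.0]
gripper_width: 0.263
grasp_force: 49.3
```

servo_tool:
  motion:
    - [[0.1, 0, 0, 0.13, 0], [0.1, 0, 0, 0.13, 0], [0.1, 0, 0, 0, 0], [0.1, 0, 0, 0, 0]]

```text
t: 9.35
eef_pos: [0.4934, -0.1613, 0.0657]
tool_rot: [0.0, 0.996, 0.094, 0.001]
contact_force: [5.7, -0.2, -7.7]
gripper_width: 0.265
grasp_force: 49.3
```

Run:
```python
from h import *
o=bot.get_obs();p=o['eef_pos'];print(o['t'],p,o['contact_force'],o['q'])
c=np.array([.5837,-.1372]);r=p[:2]-c;th=.191
j=np.array([[np.cos(th),np.sin(th)],[-np.sin(th),np.cos(th)]])@r;print(np.hypot(*r),np.arctan2(-j[0],-j[1]))
a=np.arange(13)*1.28/12;Q=c+np.stack([r[0]*np.cos(a)-r[1]*np.sin(a),r[0]*np.sin(a)+r[1]*np.cos(a)],1)
print((np.diff(Q,axis=0)/.04).round(3).tolist(),1.28/12/.12)
```

```text
9.35 [ 0.49335015 -0.16132797  0.06565944] [ 5.70695894 -0.23857538 -7.74750774] [ 0.41624135  0.5037642  -0.27276862  2.05408684  0.22822653  0.61000455
 -1.39478341]
0.09351606575866556 1.5008356034325685
[[0.077, -0.237], [0.102, -0.227], [0.125, -0.215], [0.148, -0.201], [0.168, -0.184], [0.187, -0.165], [0.203, -0.144], [0.218, -0.122], [0.229, -0.098], [0.238, -0.073], [0.245, -0.047], [0.248, -0.021]] 0.888888888888889
```

servo_tool:
  motion:
    - [[0.1, 0.08, -0.24, 0, 0.89], [0.1, 0.1, -0.23, 0, 0.89], [0.1, 0.125, -0.215, 0, 0.89], [0.1, 0.15, -0.2, 0, 0.89], [0.1, 0.17, -0.185, 0, 0.89], [0.1, 0.185, -0.165, 0, 0.89], [0.1, 0.205, -0.145, 0, 0.89], [0.1, 0.22, -0.12, 0, 0.89], [0.1, 0.23, -0.1, 0, 0.89], [0.1, 0.24, -0.075, 0, 0.89], [0.1, 0.245, -0.045, 0, 0.89], [0.1, 0.25, -0.02, 0, 0.89], [0.1, 0, 0, 0, 0], [0.1, 0, 0, 0, 0]]

```text
t: 10.75
eef_pos: [0.5805, -0.2307, 0.0648]
tool_rot: [-0.0, 0.742, 0.67, 0.0]
contact_force: [5.0, 0.6, -7.1]
gripper_width: 0.263
grasp_force: 49.4
```

Run:
```python
from h import *
o=bot.get_obs();p=o['eef_pos'];print(o['t'],p,o['contact_force'],o['torque'],o['q'])
r=p[:2]-np.array([.5837,-.1372]);th=.191
j=np.array([[np.cos(th),np.sin(th)],[-np.sin(th),np.cos(th)]])@r;print(np.hypot(*r),np.arctan2(-j[0],-j[1]))
a=grab('wrist');grab('top');b=grab('side')
t=np.load('top.npz')['p'][140:232,240:362]
im=np.zeros((600,800,3),np.uint8);im[:300,:400]=cv2.resize(a,(400,300));im[:300,400:]=cv2.resize(t,(400,300),interpolation=cv2.INTER_CUBIC)
im[300:,:]=cv2.resize(a[130:270,90:463] if 0 else a[192:332,70:442],(800,300),interpolation=cv2.INTER_CUBIC)
cv2.imwrite('pics/w4.png',im[:,:,::-1])
```

```text
10.75 [ 0.58049686 -0.2307428   0.06483231] [ 4.99069609  0.55437479 -7.12493537] [ 0.12886937 -1.19666796 -0.48681142] [ 0.69127258  0.68979269 -0.56997153  1.78341795  0.4902513   0.81416331
 -0.22193965]
0.09359762444630843 0.22522909788145087
```

View pics/w4.png

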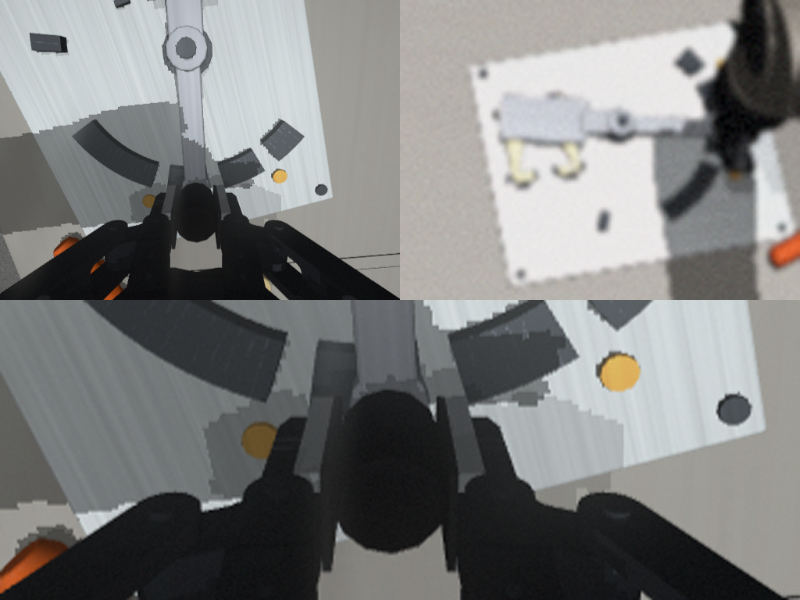

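The bottom crop shows the lever between the notches. Block B's left edge runs (450,347)-(468,400), block C's left edge is at (318,342), and arc D ends at (287,335)-(268,400). From these I compute the notch angles.

Run:
```python
from h import *
th=.191;c=np.array([.5837,-.1372]);Rt=np.array([[np.cos(th),np.sin(th)],[-np.sin(th),np.cos(th)]])
def ang(P): j=Rt@(P[:2]-c);return np.hypot(*j).round(4),np.arctan2(-j[0],-j[1]).round(4)
w=lambda u,v,z:world('wrist',70+u/2.15-.3,192+(v-300)/2.143-.3,z)
for n,q in dict(Bl=(450,347),Bl2=(466,395),Cl=(318,343),Dtop=(287,335),Dbot=(268,400),Br=(578,355),Br2=(548,302)).items():print(n,ang(w(*q,.014)))
for n,q in dict(piv=(187*1.28,47*1.28)).items():print(n,world('wrist',*q,.035))
t=lambda u,v:world('top',240+u/6.5-.42,140+v/6.5-.42,.014)
for q in[(628,232),(592,158),(612,322)]:print('top',ang(t(*q)))
```

```text
Bl (np.float64(0.0864), np.float64(0.0168))
Bl2 (np.float64(0.1022), np.float64(0.0091))
Cl (np.float64(0.083), np.float64(0.4623))
Dtop (np.float64(0.0826), np.float64(0.5712))
Dbot (np.float64(0.1038), np.float64(0.5782))
Br (np.float64(0.1047), np.float64(-0.32))
Br2 (np.float64(0.0861), np.float64(-0.3338))
piv [ 0.5848289  -0.13663787  0.035     ]
top (np.float64(0.0942), np.float64(0.0619))
top (np.float64(0.0908), np.float64(-0.3788))
top (np.float64(0.0909), np.float64(0.5595))
```

Every estimate puts the target notch at about 0.067 rad, and the lever is at 0.225. I swing it by -0.158 and lower it gently.

servo_tool:
  motion:
    - [[0.1, 0.185, 0.0, 0, 0.66], [0.1, 0.185, 0.02, 0, 0.65], [0.1, 0, 0, 0, 0], [0.1, 0, 0, -0.05, 0], [0.1, 0, 0, -0.05, 0], [0.1, 0, 0, -0.05, 0], [0.1, 0, 0, -0.05, 0], [0.1, 0, 0, 0, 0], [0.1, 0, 0, 0, 0]]

```text
t: 11.8
eef_pos: [0.5952, -0.2301, 0.0574]
tool_rot: [-0.0, 0.687, 0.726, 0.0]
contact_force: [4.8, 0.8, -5.0]
gripper_width: 0.268
grasp_force: 49.6
```

servo_tool:
  motion:
    - [[0.1, 0, 0, -0.04, 0], [0.1, 0, 0, 0, 0], [0.1, 0, 0, 0, 0], [0.45, 0, 0, 0, 0], [0.45, 0, 0, 0, 0], [0.45, 0, 0, 0, 0], [0.45, 0, 0, 0.3, 0], [0.45, 0, 0, 0.8, 0], [0.45, 0, 0, 1, 0], [0.45, 0, -0.5, 1, 0], [0.45, 0, -0.8, 0.5, 0], [0.45, 0, -0.8, 0, 0], [0.45, 0, 0, 0, 0], [0.45, 0, 0, 0, 0]]

```text
t: 13.2
eef_pos: [0.5948, -0.315, 0.2004]
tool_rot: [-0.0, 0.688, 0.726, -0.0]
contact_force: [-0.1, 0.6, 0.2]
gripper_width: 0.449
grasp_force: 0.0
```

Run:
```python
from h import *
o=bot.get_obs();print(o['t'],o['eef_pos'],o['contact_force'])
p=grab('wrist');cv2.imwrite('pics/w5.png',cv2.resize(p[:,:,::-1],(800,600),interpolation=cv2.INTER_CUBIC))
```

```text
13.2 [ 0.59477279 -0.31504661  0.20035774] [-0.13635882  0.57998115  0.20134463]
```

View pics/w5.png

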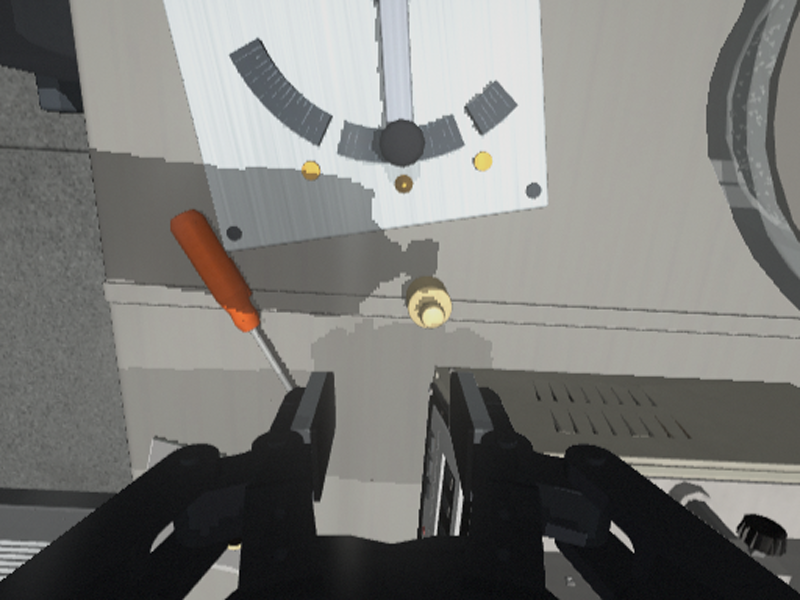

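The knob at (403,143) sits over the middle notch, beside the cone at (403,184). I check the knob height and the halves by depth.

Run:
```python
from h import *
f=lambda u0,u1,v0,v1:np.median([world('wrist',u,v)[2] for u in range(u0,u1) for v in range(v0,v1)])
k=lambda u,v,r=3:f(int(u*.64)-r,int(u*.64)+r,int(v*.64)-r,int(v*.64)+r)
print('knob',k(403,143),'plate',k(450,60),'quadrant',k(300,120,2),k(490,108,2),'arm',k(396,60,2))
grab('top');t=np.load('top.npz')['p'][140:232,240:362,::-1]
cv2.imwrite('pics/t5.png',cv2.resize(t,None,fx=6.5,fy=6.5,interpolation=cv2.INTER_CUBIC))
```

```text
knob 0.06666955929058224 plate 0.006505007840848592 quadrant 0.014418718144017711 0.015140658793669909 arm 0.028480556031226012
```

View pics/t5.png

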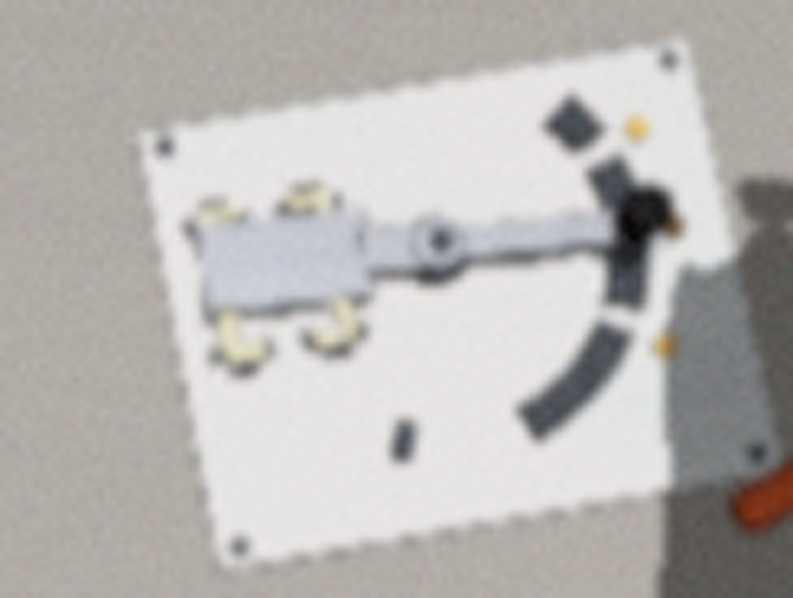

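The knob top is at 66.7 mm, which means the plunger is fully down. The keeper plate covers both halves, and both lie in place, so I hand in.

```bash
python3 -c "from station import bot; print(bot.hand_in())"
```

```text
the job is handed in; nothing more can be done
None
```

I handed the job in after about 13 s of robot time: the brass half lies flat in the far compartment with its feet to the mate, the keeper plate is over both halves, and the plunger is down in the middle notch by the pointed stud; the hand-in gave no verdict.

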